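# Close the cam lock of the blue panel joint

### The arm

A 6-joint arm with a two-finger parallel gripper is mounted at the origin on the work surface. World frame = base frame: x ahead of the robot, y to its left, z up, the work surface at z = 0. Lengths are in m, angles in rad, forces in N, time in s.
With the tool pointing down it reaches from about 0.25 to 0.775 m from the base axis. Payload 8.9 kg.
Tool frame: the origin (TCP) lies on the front face of the gripper's body, between the roots of the fingers; the fingertips stand 73 mm ahead of it and the grasp point (between the pads) lies 54 mm ahead of it; z points along the fingers, y is the line along which they close (so a half turn about z gives the same grasp; the last joint's range is limited). The gripper opens to 85 mm and grips with 20 to 120 N. Pads are 22 mm wide; open, the fingers measure 114 mm over their backs; the gripper's body (76 mm by 85 mm) begins 54 mm behind the grasp point. The pads swing forward as they close: fully open they stand 13 mm farther back than shut.
Start: joints at [1.065, 0.291, -0.153, 1.127, 0, 1.431], TCP at [0.188, 0.49, 0.304] pointing down, gripper open.
Joint ranges: [-2.52, 2.52], [-0.91, 1.74], [-1.3, 1.37], [-1.96, 2.02], [-1.52, 1.47], [-3.14, 3.14]. Speed limits (rad/s): [2.22, 2.22, 2.79, 3.14, 3.14, 3.14].

### API

Orientations are given as a unit quaternion [x, y, z, w].
In Python, from station import robot gives the robot as it stands. The module is installed in compiled form; this text tells all that it offers. Calls block until the motion is done:
- robot.goto(position, orientation): joint-space move of the TCP to a pose.
- robot.move_straight(position, speed=0.15, rotation=None, until_force=None): straight line of the TCP; rotation=None keeps the orientation; speed is the mean speed in m/s. With until_force (N) it stops when the force on the tool has changed by that much, and returns True; else False.
- robot.move_j(angles): joint-space move.
- robot.grip(opening, grasp_force=None): finger opening in m; grasp_force is the grip in N (None keeps the last); returns when the fingers have stopped.
- robot.pause(seconds).
- robot.solve_ik(position, orientation): joint angles nearest the present ones, or None.
- robot.state(): the state.
- robot.capture(name): name is "scene" or "top" or "wrist"; returns a dict with "pixels" (480x640x3 uint8, blue, green, red), "fx", "fy", "cx", "cy" (pixels), "k1" (the pictures are not rectified: a ray, as slopes to the right and down, at radius r is drawn at 1 + k1 r^2 times it, then the intrinsics apply), "origin" and "orientation" of the camera in the world. Camera axes: x right, y up, looking along -z (the intrinsics and any distortion apply to the point x, -y, -z); pixel columns grow to the right and rows downward; lengths in m; the calibration is good to about 2 mm. A picture is of the moment at which its call begins. There is no depth.
A pose or a line that the arm cannot do raises robot.MotionError and nothing moves.
- robot.finish_job(): hands the job in; it is judged then, once.
The state is a dict: "clock": time; "joints": joint angles; "joint_vel": joint speeds; "tau": joint torques, N m; "eef_pos": TCP position; "eef_rot": TCP orientation; "force": force on the tool from outside, world axes, zero at the start; "wrist_torque": the same for the moment, N m; "gripper_width": finger opening in m; "gripper_force": force on a finger pad.
Only numpy, scipy, OpenCV 4.12 (cv2) and the standard library are available. Lean on these libraries where they do the work, as an engineer would, in place of code of your own. Each camera call takes 0.05 s, during which the arm holds its last target. There are 200 camera calls.

### The job

The blue panel joint is still open. Take the orange-handled driver from its stand, put its blade in the slot of the blue joint's brass cam disc and turn it clockwise until the bolt is drawn in and the gap between the panels has closed, then put the driver in the small empty blue tote. The grey joint is already tight: leave its cam as it is.

Things in the scene. Friction and masses are not known exactly. Their poses are not given: they have to be found in the camera images.
- driver: Stubby screwdriver, 120 mm, 180 g, upright in a black stand 75 mm high; lifts 70 mm straight out. Origin: middle of the blade's lower edge; z up the shaft, x along blade and wing. Blade 36 (x) x 6 (y) mm; shank 14 mm thick to z = 70; black collar 52 mm wide, z = 70 to 76; orange wing grip 64 (x) x 20 (y) mm, z = 76 to 120: pinch its 20 mm. A half turn makes no difference.
- blue_slot (a point): Slot floor's centre in the brass cam disc (62 mm wide) of the blue panel joint; on its vertical axis, 43 mm above the table. x lies along the slot, turns with the disc. Slot 20 mm wide (y) between lugs 44 mm long, 14 mm high, flared to 30 mm at z = 20, ends open. Blade goes in vertically, along the slot, down to the floor, with 0.4 rad play either way. Below the lugs a hook reaches out 62 mm.
- blue_cam (a joint): Angle of the brass cam disc, rad, growing clockwise seen from above: 0 open (slot points at the bolt, 14 mm gap between the plywood half and the blue sliding half) to 0.96 at its stop (gap closed). Starts at 0 to 0.1; the gap shrinks in proportion; friction of about 0.15 N m holds it where it is left.
- tote: Small empty blue open tote, fixed, outside 200 mm (x) by 150 mm (y) by 65 mm high, walls and floor 5 mm. Origin: centre of its underside.
- grey_cam (a joint): Angle of the steel cam disc of the grey panel joint, a like joint that is already tight: 0 as it stands, at its stop; down to -0.96 when undone (turned anticlockwise).
Mind the look-alikes: they are no part of the job. Leave any red or turquoise look-alike of the part that bears grey_cam alone.

How it is judged:
On the way, in this order (a step that is already met when the one before it is completed fails the run):
1. the driver's blade is down in the slot of the blue joint's cam disc (origin within 18 mm of the axis and less than 10 mm above the slot's floor) (horizontal distance between driver and blue_slot below 0.018 m and z of driver in the frame of blue_slot below 0.01 m), for 0.1 s.
2. with the blade in the slot, the cam is turned clockwise past 0.80 rad (gap under about 2.5 mm) (all of step 1 and value of joint blue_cam above 0.8 rad), for 0.1 s.
At the end, for the whole second after the job is handed in: The blue cam stands past 0.80 rad (gap under about 2.5 mm), the grey cam is still within 0.2 rad of tight, and the driver lies or leans at rest in the tote, its blade end inside the walls and below the rim (value of joint blue_cam above 0.8 rad and value of joint grey_cam above -0.2 rad and x of driver in the frame of tote between -0.1 and 0.1 m and y of driver in the frame of tote between -0.075 and 0.075 m and z of driver in the frame of tote below 0.062 m and linear speed of driver below 0.03 m/s); the robot touches nothing.
It fails at once if the grey joint's cam is turned back by more than 0.2 rad (value of joint grey_cam below -0.2 rad).
It also fails if it takes over 58 s, if anything falls off the work surface, if the arm or the gripper's body presses on something with over 40 N, if the wrist force passes 120 N, or if a joint passes its speed limit or range.

## Working session

There is one attempt and no reset: what is moved stays moved. The work goes in short steps, each a Python script; the robot and the scene stay as the last script left them, time stands still between calls to the robot, and variables do not carry over. Pictures are saved under pics/ and viewed, at most 10 in all, crops included, and the job is handed in when it is done.

```bash
mkdir -p pics; cat > h.py <<'E'
import numpy as np, cv2
from scipy.spatial.transform import Rotation as R
from station import robot
def cap(n,save=None):
    c=robot.capture(n); c['pixels']=np.asarray(c['pixels'],np.uint8)
    if save: cv2.imwrite('pics/'+save+'.png',c['pixels'])
    return c
def ray(c,u,v):
    K=np.array([[c['fx'],0,c['cx']],[0,c['fy'],c['cy']],[0,0,1.]])
    x,y=(u-c['cx'])/c['fx'],(v-c['cy'])/c['fy']
    a,b=x,y
    for _ in range(30):
        s=1+c['k1']*(a*a+b*b); a,b=x/s,y/s
    return np.array(c['origin']),R.from_quat(c['orientation']).apply([a,-b,-1])
def onz(c,u,v,z):
    o,d=ray(c,u,v); return o+d*(z-o[2])/d[2]
def down(yaw): # tool z down, tool y axis at angle yaw (world) 
    y=np.array([np.cos(yaw),np.sin(yaw),0]); z=np.array([0,0,-1.]); x=np.cross(y,z)
    return R.from_matrix(np.c_[x,y,z]).as_quat()
E
python3 - <<'E'
from h import *
for n in('top','scene'):
    c=cap(n,n+'0'); print(n,c['origin'],c['orientation'],c['fx'],c['k1'])
print(robot.state()['eef_rot'])
E
```

```text
top [0.22164915 0.00503974 1.35167896] [-0.03689417  0.04460639  0.71038496 -0.70142876] 572.8821498946211 -0.07478915852397355
scene [ 1.25950412 -0.66325226  1.01644033] [0.37037352 0.18812108 0.4111333  0.81142056] 559.0009232311066 -0.12927458125447083
[ 1.82394910e-01  9.83225180e-01 -5.51261751e-04 -1.93497936e-04]
```

View pics/top0.png

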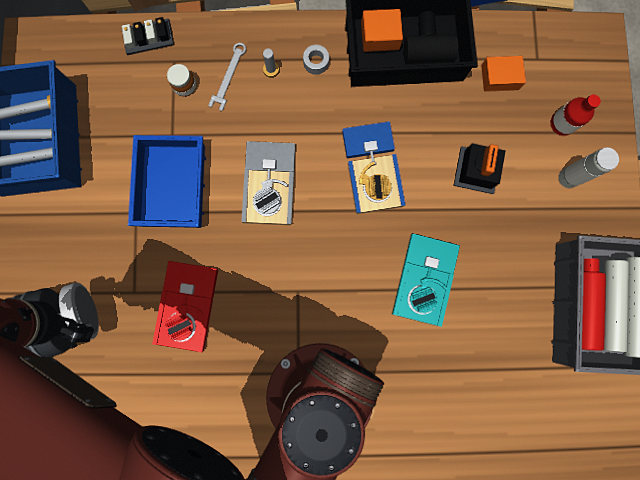

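View pics/scene0.png

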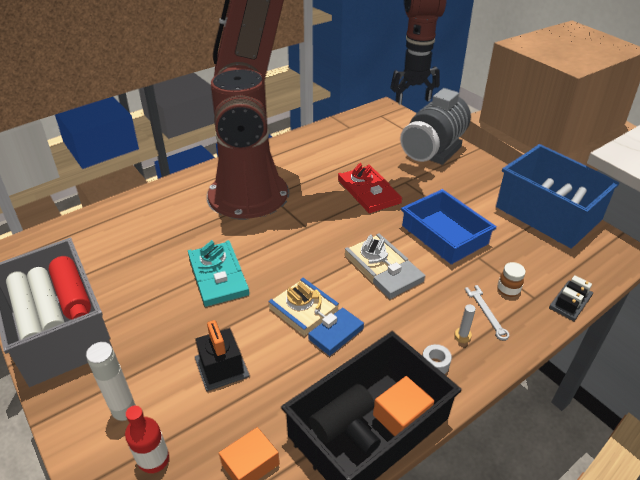

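The top view shows the orange wing at about (491,158), the blue joint's brass disc at (379,186) and the empty tote at (168,181). The scene view agrees: driver at (217,340), brass cam at (302,294), tote at (448,225).

```bash
python3 - <<'E'
from h import *
c=cap('top'); p=c['pixels']; hsv=cv2.cvtColor(p,cv2.COLOR_BGR2HSV)
s=cap('scene'); ps=cv2.cvtColor(s['pixels'],cv2.COLOR_BGR2HSV)
def blob(h,lo,hi,box):
    m=cv2.inRange(h,lo,hi); k=np.zeros_like(m); x0,y0,x1,y1=box; k[y0:y1,x0:x1]=255
    n,l,st,ce=cv2.connectedComponentsWithStats(m&k); i=1+np.argmax(st[1:,4])
    ys,xs=np.where(l==i); r=cv2.minAreaRect(np.c_[xs,ys].astype(np.float32)); return r
r=blob(hsv,(5,180,120),(15,255,255),(465,130,510,195)); print('wing',r)
b=cv2.boxPoints(r); w=np.array([onz(c,*q,.12)[:2] for q in b]); print(w, w.mean(0))
t=blob(hsv,(105,150,60),(125,255,255),(120,125,215,235)); print('tote',t)
w=np.array([onz(c,*q,.065)[:2] for q in cv2.boxPoints(t)]); print(w,w.mean(0))
print('cam',onz(c,379,186,.05))
d=onz(c,379,186,.05)
robot.goto([d[0],d[1],.30],down(np.pi/2)); 
w1=cap('wrist','w1'); print(robot.state()['clock'],w1['origin'])
E
```

```text
wing ((491.5000305175781, 158.00001525878906), (8.681918144226074, 27.81332778930664), 8.972625732421875)
[[ 0.50118207 -0.37410752]
 [ 0.56374829 -0.38722534]
 [ 0.56058106 -0.40653035]
 [ 0.49800367 -0.39326642]] [ 0.53087877 -0.3902824 ]
tote ((165.32452392578125, 180.53585815429688), (70.80267333984375, 92.0869140625), 2.4895529747009277)
[[0.39758342 0.42985382]
 [0.61345092 0.42707544]
 [0.60315201 0.26135105]
 [0.38850165 0.26757457]] [0.500672   0.34646372]
cam [ 0.48363992 -0.14545244  0.05      ]
2.7333 [ 0.41429943 -0.14418939  0.3705413 ]
```

View pics/w1.png

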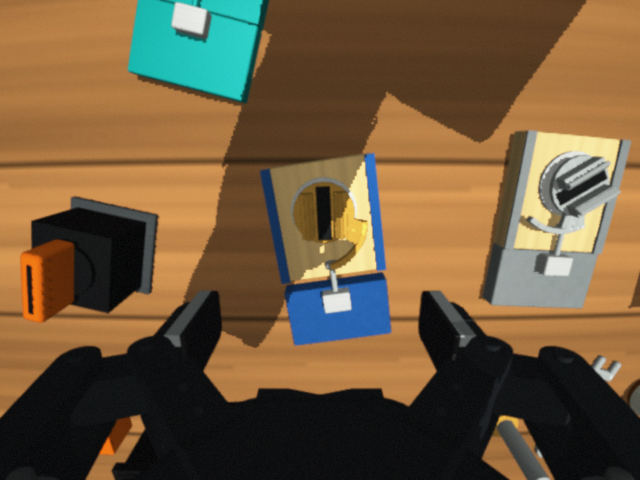

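The wrist view shows the blue cam's disc around (325,210), its dark slot running roughly vertically from (316..331,187) to (240), bolt plate at (336,300), and the driver at the left (50,280). I now look closer at both.

```bash
python3 - <<'E'
from h import *
c0=cv2.imread('pics/w1.png')
a=cv2.resize(c0[140:350,240:410],None,fx=2.8,fy=2.8,interpolation=cv2.INTER_CUBIC)
# camera straight above the wing
robot.goto([.531+.07,-.39,.27],down(np.pi/2))
c=cap('wrist','w2'); p=c['pixels']; h=cv2.cvtColor(p,cv2.COLOR_BGR2HSV)
m=cv2.inRange(h,(5,180,120),(15,255,255)); m[330:]=0
n,l,st,ce=cv2.connectedComponentsWithStats(m); i=1+np.argmax(st[1:,4]); print(st[i])
x,y,w,hh=st[i][:4]
ys,xs=np.where(l==i); r=cv2.minAreaRect(np.c_[xs,ys].astype(np.float32))
W=np.array([onz(c,*q,.125)[:2] for q in cv2.boxPoints(r)]); print(r,W,W.mean(0),c['origin'])
e=W[1]-W[0];f=W[2]-W[1]; print(np.linalg.norm(e),np.linalg.norm(f),np.degrees(np.arctan2(e[1],e[0])),np.degrees(np.arctan2(f[1],f[0])))
b=p[80:330,200:420]; b=cv2.resize(b,None,fx=588/250,fy=588/250)[:, :800-a.shape[1]]
a=a[:588];o=np.zeros((588,a.shape[1]+b.shape[1],3),np.uint8); o[:,:a.shape[1]]=a;o[:b.shape[0],a.shape[1]:]=b
cv2.imwrite('pics/z1.png',o[:,:800]); print(a.shape,b.shape)
E
```

```text
[ 299   85   49  105 2464]
((322.28369140625, 137.10394287109375), (30.131175994873047, 102.76080322265625), 12.994616508483887) [[ 0.55822361 -0.40291116]
 [ 0.49845354 -0.38818906]
 [ 0.50222431 -0.37060323]
 [ 0.56256154 -0.38415228]] [ 0.53036575 -0.38646393] [ 0.53162106 -0.38827132  0.34083839]
0.06155648915985975 0.017985551073989383 166.1627937757198 77.89784869672168
(588, 476, 3) (588, 324, 3)
```

View pics/z1.png

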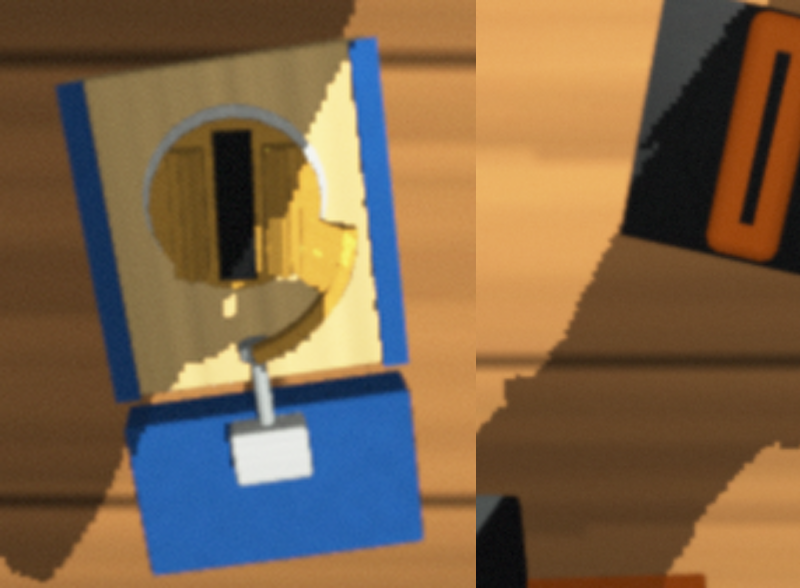

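The close-up shows the slot's dark floor strip in the cam (crop (212..257,130..280)) and the wing right under the camera. The driver stands at about (0.530,-0.3865) with the wing at about -13°. Next I grasp and lift it, then look at the slot from straight above.

```bash
python3 - <<'E'
from h import *
wy=np.radians(-13.0)
for k in(1,-1):
    for yaw in(wy,.1,-1.2,-1.5):
        q=robot.solve_ik([.49,-.145,.2],down(yaw+k*np.pi/2)); print(k,yaw,None if q is None else np.round(q,2))
    q=robot.solve_ik([.53,-.3865,.161],down(wy+k*np.pi/2)); print(None if q is None else np.round(q,2))
D=down(wy+np.pi/2)
robot.grip(.06)
robot.goto([.5304,-.3865,.22],D)
robot.move_straight([.5304,-.3865,.161],speed=.08,until_force=12)
print(robot.state()['eef_pos'],robot.state()['force'])
robot.grip(0,60)
s=robot.state();print(s['gripper_width'],s['gripper_force'],s['force'],s['wrist_torque'],s['clock'])
E
```

```text
1 -0.22689280275926285 [-0.43  0.35 -0.36  0.86  0.   -0.2 ]
1 0.1 [-0.43  0.35 -0.36  0.86  0.   -0.53]
1 -1.2 [-0.43  0.35 -0.36  0.86  0.    0.77]
1 -1.5 [-0.43  0.35 -0.36  0.86  0.    1.07]
[-0.74  0.64  0.02  0.95  0.   -0.51]
-1 -0.22689280275926285 [-0.43  0.35 -0.36  0.86  0.    2.94]
-1 0.1 [-0.43  0.35 -0.36  0.86  0.    2.61]
-1 -1.2 [-0.43  0.35 -0.36  0.86  0.   -2.37]
-1 -1.5 [-0.43  0.35 -0.36  0.86  0.   -2.07]
[-0.74  0.64  0.02  0.95  0.    2.63]
[ 0.53069817 -0.38674028  0.16150221] [-0.26551105  0.73974118 -0.4175903 ]
0.019143188982043622 59.38153088092804 [-0.32469283 -0.3914159   3.73830919] [0.08393108 0.0557989  0.03352598] 5.9833
```

```bash
python3 - <<'E'
from h import *
p=robot.state()['eef_pos']
robot.move_straight([p[0],p[1],.30],speed=.12)
robot.goto([.555,-.145,.30],down(np.pi/2+.1))
c=cap('wrist','w3'); s=robot.state(); print(s['gripper_width'],s['force'],s['clock'],c['origin'])
def find(p):
    h=cv2.cvtColor(p,cv2.COLOR_BGR2HSV)
    m=cv2.inRange(h,(0,0,0),(180,255,45)); return m
for c_,name in((c,'w3'),):
    m=find(c['pixels']); n,l,st,ce=cv2.connectedComponentsWithStats(m)
    for i in range(1,n):
        if 300<st[i][4]<6000:
            ys,xs=np.where(l==i); r=cv2.minAreaRect(np.c_[xs,ys].astype(np.float32))
            B=np.array([onz(c,*q,.043)[:2] for q in cv2.boxPoints(r)]); e=B[1]-B[0];f=B[2]-B[1]; g=e if np.linalg.norm(e)>np.linalg.norm(f) else f
            print(st[i],r,B.mean(0),np.linalg.norm(e),np.linalg.norm(f),np.arctan(g[1]/g[0]))
E
```

```text
0.01928276657091864 [-0.1887314   0.09878803 -1.40844075] 8.3 [ 0.48605824 -0.15214494  0.37050842]
[325 110  17  58 761] ((332.8138122558594, 138.66551208496094), (13.329898834228516, 57.371421813964844), 3.3664608001708984) [ 0.48349986 -0.13978982] 0.052173493415280096 0.012265783735599264 0.04274206066555302
[575 125  49  32 515] ((598.8212280273438, 140.11679077148438), (10.934608459472656, 52.98150634765625), 64.98310089111328) [0.45422851 0.12046408] 0.05272096039117779 0.011618375579085197 -1.0212833132617123
```

View pics/w3.png

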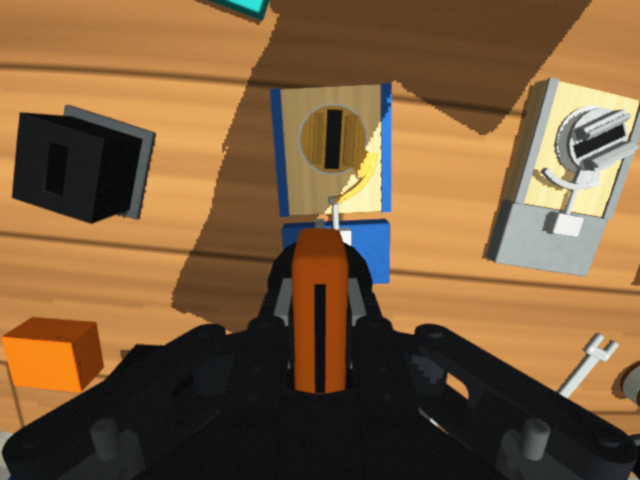

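The view shows the driver held straight and the slot at (333,139), centre about (0.4835,-0.140), yaw +0.043. I'll cross-check it with the top picture, then insert.

```bash
python3 - <<'E'
from h import *
c=cap('top'); im=cv2.imread('pics/top0.png')
h=cv2.cvtColor(im,cv2.COLOR_BGR2HSV); m=cv2.inRange(h,(0,0,0),(180,255,60)); k=np.zeros_like(m); k[165:210,360:400]=255
ys,xs=np.where(m&k>0); r=cv2.minAreaRect(np.c_[xs,ys].astype(np.float32)); t=onz(c,*r[0],.043); print(r,t)
a=np.array([.4835,-.1398])
if np.linalg.norm(t[:2]-a)<.012:
    a=(a*2+t[:2])/3
    D=down(np.pi/2+.043)
    robot.goto([*a,.27],D)
    hit=robot.move_straight([*a,.198],speed=.06,until_force=10)
    s=robot.state(); print(hit,s['eef_pos'],s['force'],s['wrist_torque'],s['gripper_width'],s['clock'])
    cap('scene','s2')
    cv2.imwrite('pics/s2z.png',cv2.resize(cv2.imread('pics/s2.png')[180:380,200:440],None,fx=3,fy=3))
E
```

```text
((378.328857421875, 189.96983337402344), (48.17083740234375, 18.268871307373047), 55.00798034667969) [ 0.47566957 -0.14445124  0.043     ]
True [ 0.48068022 -0.14123892  0.199394  ] [-1.46732596  0.26011092  7.76653184] [ 0.10063089  0.22536228 -0.02684308] 0.01952845004542793 9.8833
```

View pics/s2z.png

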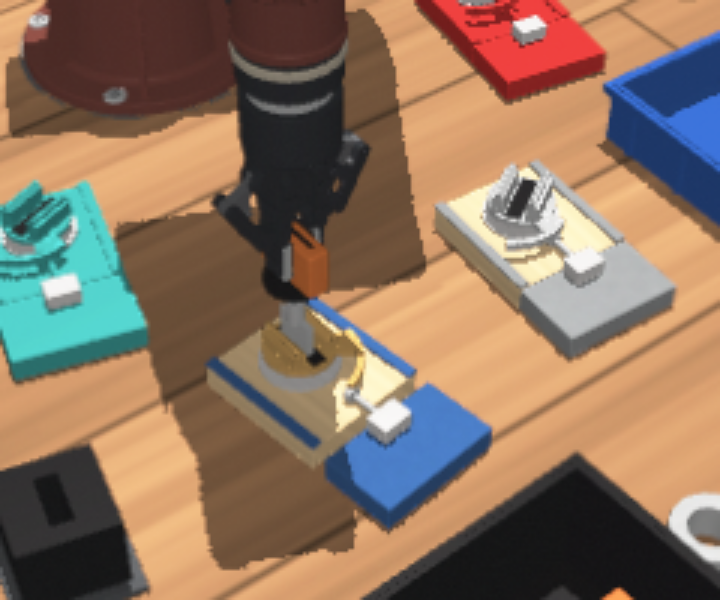

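The blade is on the slot floor: contact at TCP z 0.1994, against 0.1995 predicted. I'll ease it up 2 mm, centre it and turn clockwise in steps, watching the torque.

```bash
python3 - <<'E'
from h import *
P=[.483,-.1400,.201]
robot.move_straight(P,speed=.05)
y=.043
while y>-1.45:
    y-=.1
    robot.goto(P,down(np.pi/2+y)); s=robot.state()
    print(round(y,2),np.round(s['force'],1),np.round(s['wrist_torque'],2),round(s['gripper_width'],4),round(s['clock'],1))
    if abs(s['wrist_torque'][2])>1.5 or np.linalg.norm(s['force'])>35: break
cap('scene','s3')
cv2.imwrite('pics/s3z.png',cv2.resize(cv2.imread('pics/s3.png')[180:380,200:440],None,fx=3,fy=3))
E
```

```text
-0.06 [ 0.3 -0.4 -1.4] [0.01 0.01 0.01] 0.0193 10.4
-0.16 [ 0.2 -0.6 -2.9] [ 0.02 -0.01  0.02] 0.0192 10.7
-0.26 [-0.4  0.6 -2.1] [ 0.07  0.04 -0.03] 0.0195 10.9
-0.36 [-1.8 -2.4 -3. ] [-0.55  0.24  0.01] 0.0191 11.2
-0.46 [-1.1 -3.8 -2.5] [-0.9   0.5   0.05] 0.0194 11.4
-0.56 [-2.1 -3.6 -1.4] [-1.04  0.62  0.05] 0.0193 11.7
-0.66 [-1.9 -3.4 -1.9] [-1.05  0.69  0.12] 0.0192 11.9
-0.76 [-2.4 -4.4 -2.1] [-1.05  0.66  0.13] 0.0193 12.2
-0.86 [-2.4 -4.7 -3.1] [-0.94  0.68  0.08] 0.0195 12.4
-0.96 [-3.2 -2.5 -1.1] [-0.86  0.64 -0.02] 0.0195 12.7
-1.06 [-1.7 -3.4 -2.2] [-0.74  0.59  0.06] 0.0195 12.9
-1.16 [-2.1 -2.8 -2. ] [-0.59  0.5   0.01] 0.0192 13.2
-1.26 [-1.4 -1.9 -2.4] [-0.45  0.4   0.1 ] 0.0199 13.4
-1.36 [-1.4 -2.6 -1.2] [-0.54  0.58  1.39] 0.0193 13.7
-1.46 [-2.  -3.3  0.8] [-0.79  0.82  1.34] 0.0193 13.9
```

View pics/s3z.png

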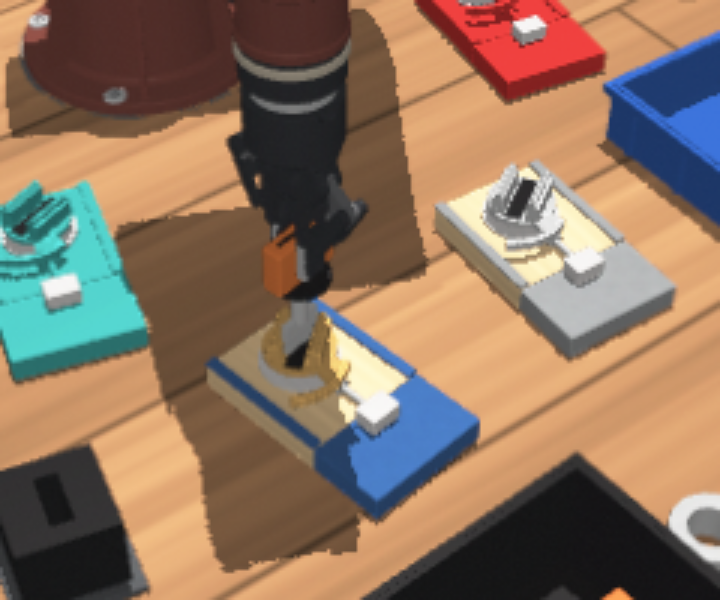

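Torque jumped to 1.4 N m at -1.36 rad and the picture shows the gap closed at crop (315,455), so the cam is at its stop. I'll back off into the play, lift out, check, and carry the driver to the tote.

```bash
python3 - <<'E'
from h import *
P=[.483,-.1400,.201]
robot.goto(P,down(np.pi/2-1.1)); print(np.round(robot.state()['wrist_torque'],2))
robot.move_straight([P[0],P[1],.32],speed=.1)
th=R.from_euler('z',-1.5,degrees=True)*R.from_euler('y',-45,degrees=True)*R.from_quat(down(np.pi/2)); q=th.as_quat()
T=np.array([.457,.353,.26])
print(robot.solve_ik(T,q),robot.solve_ik([T[0],T[1],.136],q))
robot.goto([.45,.30,.32],down(np.pi/2))
c=cap('top','t4'); s=robot.state(); print(s['gripper_width'],s['clock'])
robot.goto(T,q)
c=cap('scene','s4')
o=np.hstack([cv2.imread('pics/t4.png')[110:250,100:430],])
o=cv2.resize(o,(800,339)); z=cv2.resize(cv2.imread('pics/s4.png')[90:360,250:550],(289,260)); 
O=np.zeros((600,800,3),np.uint8); O[:339]=o; O[340:600,:289]=z; cv2.imwrite('pics/m4.png',O)
E
```

```text
[0.01 0.06 0.01]
[ 0.7464582   0.18050008 -0.71884846  0.0500167  -0.5162007   0.60350032] [ 0.7464582   0.42352306 -0.85430387 -0.32846168 -0.5162007   0.60350032]
0.019132839333602554 17.425
```

View pics/m4.png

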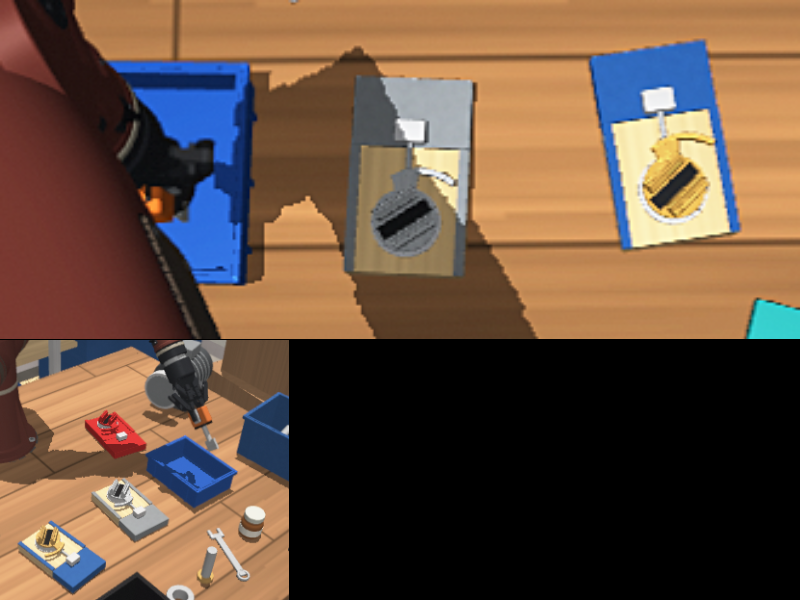

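The gap of the blue joint (crop (665,118)) is shut and its slot is turned like the grey one's. The driver hangs tilted above the tote, so I lower it and let go.

```bash
python3 - <<'E'
from h import *
T=np.array([.457,.353,.136])
print(robot.move_straight(T,speed=.1,until_force=10)); s=robot.state(); print(s['eef_pos'],s['force'])
robot.grip(.045); robot.pause(.5)
p=np.array(robot.state()['eef_pos']); z=R.from_quat(robot.state()['eef_rot']).apply([0,0,1])
robot.move_straight(p-.15*z,speed=.12)
robot.goto([.188,.49,.36],down(np.pi/2)); robot.pause(.5)
c=cap('scene','s5'); print(robot.state()['clock'])
t=cap('top','t5')['pixels'][110:250,100:430]
O=np.zeros((600,800,3),np.uint8); O[:260,:613]=cv2.resize(t,(613,260)); O[260:600,:453]=cv2.resize(c['pixels'][170:320,340:540],(453,340)); cv2.imwrite('pics/m5.png',O)
E
```

```text
False
[0.45728654 0.35325225 0.13661343] [ 0.09781348 -0.5892905  -2.17204919]
23.8083
```

View pics/m5.png

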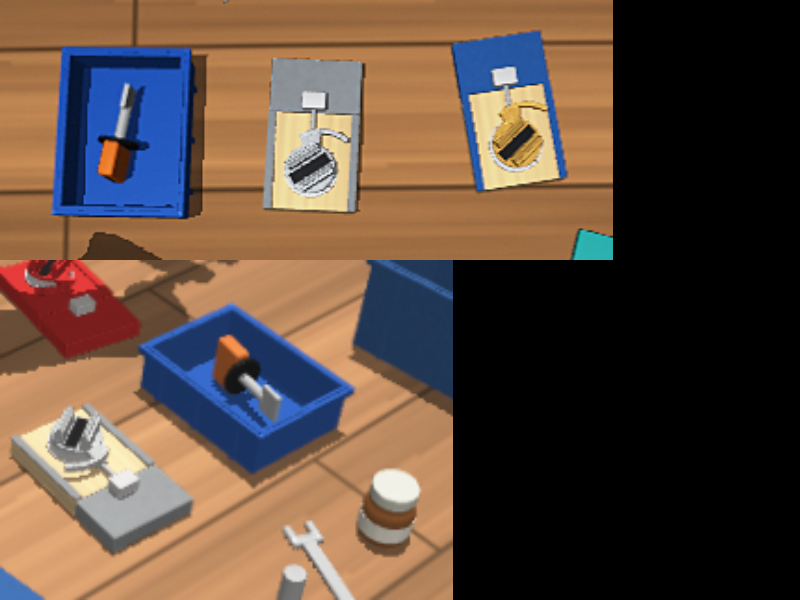

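The driver lies in the tote with its blade inside the walls, the blue gap is shut and the grey cam is unchanged.

```bash
python3 -c "
from h import *
print(robot.finish_job())"
```

```text
the job is handed in; nothing more can be done
None
```

I turned the blue cam clockwise to its stop and its gap looks closed, the grey cam looks unchanged, the driver lies at rest in the blue tote, and the job was handed in at about 24 s; no verdict came back.

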